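# Refit the burner caps, light the small burner and hold its knob in

## Task

The table-top gas hob has been washed: put each of the two black burner caps back on the burner it fits, boss down and seated flat, and let go of them. Then light the small burner: push the knob on its side of the hob fully in, keep it pushed in while you turn it anticlockwise from off to the large-flame mark (1.2 rad, about 70 degrees), and go on holding it there, fully in, so that the flame guard does not cut the gas. Finish while still holding the knob pushed in at the mark; leave the other knob off and everything else where it stands.

Things in the scene. Friction and masses are not known exactly. Their poses are not given: they have to be found in the camera images.
- hob: Fixed two-burner table-top gas hob, 220 (x) x 320 (y) mm, black top 80 mm above the worktop. Origin: centre of its underside; x to its back (away from the robot), y to its left. Burners lie 34 mm behind the centre, 80 mm to left and right; which size is on which side varies. Knobs lie 72 mm in front, 55 mm to left and right; the left knob feeds the left burner, the right knob the right one.
- small_cap: Small burner cap, black enamelled steel, about 90 g: disc 50 mm across, 10 mm thick (9 to 19 mm above its origin) on a locating boss 25 mm across, 9 mm high. Origin: centre of the boss's foot; z its upright axis. It lies boss down on the worktop left of the hob; grip the disc by its edge.
- large_cap: Large burner cap, black enamelled steel, about 150 g: disc 66 mm across, 10 mm thick (9 to 19 mm above its origin) on a locating boss 40 mm across, 9 mm high. Origin: centre of the boss's foot; z its upright axis. It lies boss down left of the hob; the two caps may lie either way round.
- small_burner_seat (a point): Centre of the small burner's socket mouth: an aluminium crown 42 mm across, 20 mm high on the hob's top, with a round socket 30 mm across, 12 mm deep. Level with the crown's rim, 100 mm above the worktop. A seated cap's disc rests on the rim, its origin 9 mm below this point.
- large_burner_seat (a point): Centre of the large burner's socket mouth: crown 58 mm across and 20 mm high, round socket 45 mm across and 12 mm deep. Level with the crown's rim, 100 mm above the worktop; the seated cap's origin lies 9 mm below this point.
- left_grip (a point): Steel knob, skirt 41 mm across, with a finger bar 36 x 12 mm standing 20 mm above the skirt; it turns and sinks as one. Point on the knob's axis, 10 mm below the bar's top and 10 mm above the skirt's flat top (at rest 105 mm above the worktop). x runs along the bar to the end with the black pointer line (at off: along the hob's x), z up. Left knob.
- right_grip (a point): Steel knob, skirt 41 mm across, with a finger bar 36 x 12 mm standing 20 mm above the skirt; it turns and sinks as one. Point on the knob's axis, 10 mm below the bar's top and 10 mm above the skirt's flat top (at rest 105 mm above the worktop). x runs along the bar to the end with the black pointer line (at off: along the hob's x), z up. Right knob.
- left_push (a joint): How far the left knob is pushed in (down), m: 0 out, 0.006 against its stop. A spring pushes it out: 3 N at the start of the travel, 9 N at the stop.
- left_turn (a joint): Turn of the left knob, rad: 0 off, growing anticlockwise seen from above; large-flame mark at 1.2, end stop 2.5 (small flame). Locked at off until the knob is pushed in about 4 mm; then it turns with about 0.04 N m and stays where it is left.
- right_push (a joint): As left_push, for the right knob.
- right_turn (a joint): As left_turn, for the right knob; also anticlockwise.
- timer: Bystander: wind-up kitchen timer, 65 mm across, 54 mm high, left of the caps. Origin under its centre.
- match_box: Bystander: matchbox 36 x 53 x 16 mm, left of the caps. Origin under its centre.
- salt: Bystander: glass salt shaker 44 mm across, 90 mm high, left of the caps. Origin under its centre.
- sugar_pot: Bystander: lidded glazed pot, 84 mm body, 112 mm over its ears, 92 mm high, at the far left. Origin under its centre.
- jar_a: Bystander: spice jar 41 mm across, 105 mm high, right of the hob. Origin under its centre.
- jar_b: Bystander: spice jar 41 mm across, 105 mm high, right of the hob, farther back. Origin under its centre.
- measure: Bystander: copper measuring cup 54 mm across and 36 mm high with a flat handle, 115 mm long in all, behind the hob. Origin under its middle.
There are look-alikes about, which are no part of the job. Leave any blue or green look-alike of the small_cap alone.

How it is judged:
By the outcome, as a careful person would: the job done as asked, in the order asked, and still so for the second after the job is handed in, while the arm keeps its last pose, push and grip.
It also fails if it takes over 61 s, if anything falls off the work surface, if the arm or the gripper's body presses on something with over 40 N, if the wrist force passes 120 N, or if a joint passes its speed limit or range.

## Robot

A 6-joint arm with a two-finger parallel gripper is mounted at the origin on a cart in front of the work surface, level with it; the furniture and walls round the work are solid. World frame = base frame: x ahead of the robot, y to its left, z up, the work surface at z = 0. Lengths are in mm, angles in rad, forces in N, time in s.
With the tool pointing down it reaches from about 300 to 775 mm from the base axis. Payload 14.6 kg.
Tool frame: the origin (TCP) lies between the finger pads; the fingertips stand ahead of it and the grasp point (between the pads) lies 11 mm behind it (manip.finger_overhang is the z of the fingertips in the tool frame, in mm); z points along the fingers, y is the line along which they close (so a half turn about z gives the same grasp; the last joint's range is limited). The gripper opens to 94 mm and grips with 3 to 60 N. Pads are 16 mm wide; open, the fingers measure 119 mm over their backs; the gripper's body (75 mm by 177 mm) begins 78 mm behind the grasp point.
Start: joints at [-1.283, 0.3, 1.521, -0, 1.321, -0.067], TCP at [191.064, -515.736, 213.446] pointing down, gripper open.
Joint ranges: [-3.03, 3.03], [-0.79, 2.21], [0.23, 2.52], [-1.04, 4.18], [0, 3.07], [-2.55, 2.55]. Speed limits (rad/s): [2.22, 2.22, 2.57, 3.14, 3.14, 3.14].

## Interface

Orientations are given as [roll, pitch, yaw] about the fixed x, y, z axes, in that order (R = Rz(yaw) Ry(pitch) Rx(roll)).
In Python, from cell import manip gives the robot as it stands.
- The arm moves only by the tool jog_arm, never from a script. Its argument "series" is a list of rows, each a list of 7 numbers: the shift along the world's x, y, z as a fraction of full scale, then the turn, a rotation vector about the world's x, y, z as a fraction of full scale, then the closure, from 0 (fully open) to 1 (shut). In form: [[dx, dy, dz, wx, wy, wz, fingers], ...]. A call has 1 to 8 rows; each row is the pose to reach, as a shift and turn from the pose commanded when the call began; what a row does not reach only later rows make up. Full scale, the value 1, is 120 mm for a shift and 90 degrees for a turn. A row lasts 1/12 s, in which the tool goes at most 41.7 mm and 7.16 degrees, less where a joint would pass 70% of its speed; a pose out of reach is approached as far as the arm can. A call with a number of a shift or a turn outside -1 to 1 is refused whole. A call with a gripper value outside its range is refused whole. The fingers move at their own pace and stop on an object; "grip_force" is the grip in N (left out, the last holds). Time passes only in rows, so rows that repeat a pose let the fingers close. It gives the time, the measured TCP pose, the force, the opening and the grip force at its end, in the units of the state.
- manip.read_state(): the state, without advancing time (a new reading comes with each control period).
- manip.camera(name): name is "side" or "top" or "wrist"; returns a dict with "frame" (400x640x3 uint8, red, green, blue), "vfov" (degrees; the focal length in pixels is half the picture's height over the tangent of half this angle, whatever the lens; pixels are square), "cx", "cy" (the principal point, pixels), "k1" (the pictures are not rectified: a ray, as slopes to the right and down, at radius r is drawn at 1 + k1 r^2 times it, then the intrinsics apply), "R" (3x3) and "t" (3): a world point X has camera coordinates R X + t; the wrist camera has in their place "hand_eye" (4x4, takes a point from camera to tool coordinates, whose origin is the TCP and whose axes are the flange's). Camera axes: x right, y down, z forward; pixel columns grow to the right and rows downward; lengths in mm; the calibration is good to about 2 mm. A picture is of the moment at which its call begins: read the wrist's pose just before it. There is no depth.
- manip.sign_off(): hands the job in; it is judged then, once.
The state is a dict: "clock": time; "joints": joint angles; "qd": joint speeds; "effort": joint torques, N m; "eef_pos": TCP position; "eef_rot": TCP orientation; "wrist_force": force on the tool from outside, world axes, zero at the start; "moment": the same for the moment, N m; "finger_gap": finger opening in mm; "finger_force": force on a finger pad.
Only numpy, scipy, OpenCV 4.12 (cv2) and the standard library are available. Lean on these libraries where they do the work, as an engineer would, in place of code of your own. Each camera call takes 0.05 s, during which the arm holds its last target. There are 200 camera calls.

## Working session

There is one attempt and no reset: what is moved stays moved. The work goes in short steps, Python scripts to look and compute and a tool call to move; the robot and the scene stay as the last step left them, time stands still between calls to the robot, and variables do not carry over. Pictures are saved under pics/ and viewed, at most 13 in all, crops included, and the job is handed in when it is done.

Besides the shell and the picture viewer there is one more tool, called after ">>>" by a JSON object that holds its "method" and its "body". jog_arm: Moves the arm, as the interface text tells. Its arguments: {"type":"object","properties":{"series":{"type":"array"},"grip_force":{"type":"number"}},"required":["series"]}

```bash
ls; mkdir -p pics; cat > h.py <<'E'
import numpy as np, cv2
from cell import manip
from scipy.spatial.transform import Rotation as Ro
def cam(n):
    s=manip.read_state(); c=manip.camera(n)
    if n=="wrist":
        T=np.eye(4); T[:3,:3]=Ro.from_euler('xyz',s['eef_rot']).as_matrix(); T[:3,3]=s['eef_pos']
        M=np.linalg.inv(T@np.array(c['hand_eye'])); c['R']=M[:3,:3]; c['t']=M[:3,3]
    c['R']=np.array(c['R']); c['t']=np.array(c['t'])
    c['f']=200/np.tan(np.radians(c['vfov'])/2)
    return c
def ray(c,u,v):
    d=np.array([(u-c['cx'])/c['f'],(v-c['cy'])/c['f']]); p=d.copy()
    for _ in range(20): p=d/(1+c['k1']*(p@p))
    return -c['R'].T@c['t'], c['R'].T@np.array([p[0],p[1],1])
def onz(c,u,v,z):
    o,d=ray(c,u,v); return o+d*(z-o[2])/d[2]
def proj(c,X):
    x=c['R']@np.array(X)+c['t']; p=x[:2]/x[2]; p=p*(1+c['k1']*(p@p)); return c['f']*p+[c['cx'],c['cy']]
def save(c,n): cv2.imwrite('pics/'+n,cv2.cvtColor(c['frame'],cv2.COLOR_RGB2BGR))
E
python3 - <<'E'
from h import *
for n in('top','side'):
    c=cam(n); save(c,n+'0.png'); print(n,-c['R'].T@c['t'],c['f'],c['R'][2])
    np.save('pics/'+n+'0.npy',c,allow_pickle=True)
print(manip.finger_overhang, manip.read_state())
E
```

```text
pics
top [ 237.63402691  133.08674411 1291.9227669 ] 450.0859878532666 [ 0.1738669  -0.01208111 -0.98469505]
side [-373.0596653   180.85016958 1225.81001171] 520.4903734649968 [ 0.59530733 -0.04184035 -0.80240798]
8.0 {'clock': 0.1, 'joints': array([-1.28258468e+00,  3.00401032e-01,  1.52151853e+00, -7.85324161e-06,
        1.32066498e+00, -6.65912308e-02]), 'qd': array([ 0.00119476,  0.00014035, -0.00217956,  0.00125804,  0.00019092,
       -0.00178797]), 'effort': array([ 3.18633749e-03, -5.32642508e+01, -3.53284121e+01,  7.10403803e-02,
        2.35024269e-02, -4.20658921e-05]), 'eef_pos': array([ 191.01069178, -515.53334361,  212.95121357]), 'eef_rot': array([-3.14060246e+00, -5.84120536e-05,  3.54804792e-01]), 'wrist_force': array([-0.52186211, -0.54371162, -0.07145344]), 'moment': array([ 0.03017323,  0.04139656, -0.04214937]), 'finger_force': 0.0, 'finger_gap': 94.01624061635073}
```

View pics/top0.png

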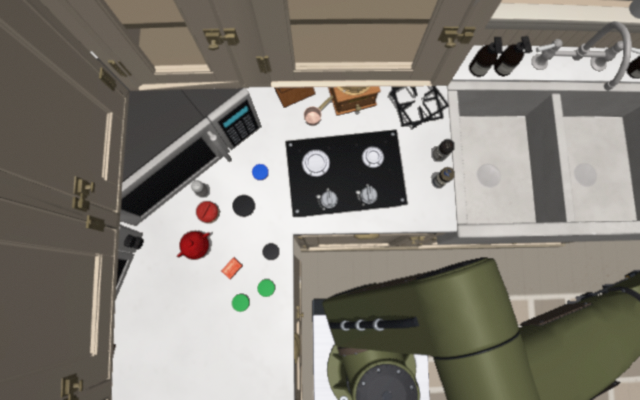

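View pics/side0.png

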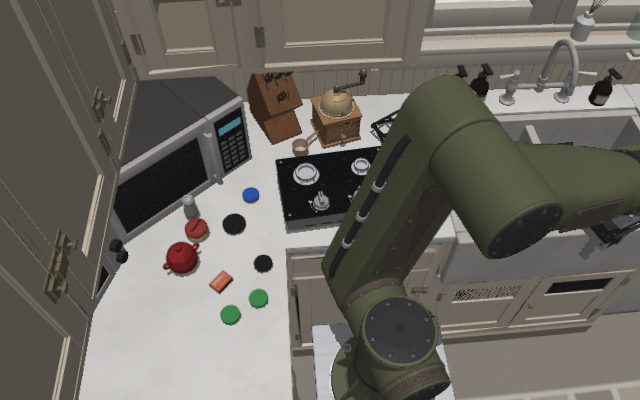

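Top view: the black discs are at (243,205), larger, and (271,251), smaller. The blue disc (260,172) and green discs (266,288) and (241,302) are look-alikes. The large crown is at (315,162) and the small one at (373,157), so the small burner is on the right and takes the right knob (367,194).

```bash
python3 - <<'E'
from h import *
ims=[]
for n in('top','side'):
    c=np.load(f'pics/{n}0.npy',allow_pickle=True).item(); f=c['frame']; hsv=cv2.cvtColor(f,cv2.COLOR_RGB2HSV)
    m=(hsv[...,2]<70).astype(np.uint8)
    k,l,st,ce=cv2.connectedComponentsWithStats(m)
    for i in range(1,k):
        x,y,w,h,a=st[i]
        if 100<a<900 and 200<x<300 and 170<y<290: print(n,'disc',ce[i],w,h,a,onz(c,*ce[i],15).round(1), np.linalg.norm(onz(c,x,ce[i][1],15)-onz(c,x+w,ce[i][1],15)))
    # burners: bright in hob
    h=cv2.inRange(f,(120,120,120),(255,255,255))
    pts=[(315,162),(373,157)] if n=='top' else [(306,173),(361,166)]
    for p in pts:
        s=16; sub=h[p[1]-s:p[1]+s,p[0]-s:p[0]+s]
        ys,xs=np.nonzero(sub); 
        (cx,cy),r=cv2.minEnclosingCircle(np.c_[xs,ys].astype(np.float32))
        u,v=p[0]-s+cx,p[1]-s+cy; print(n,'burner',u,v,r,onz(c,u,v,97).round(1))
    if n=='top':
        for u,v in [(327,200),(367,194)]: print('knob',onz(c,u,v,105).round(1))
        for q in [(287,143),(397,131),(407,204),(295,217)]: print('corner',onz(c,*q,80).round(1))
        ims.append(cv2.resize(f[120:270,190:420],None,fx=3,fy=3,interpolation=cv2.INTER_CUBIC))
cv2.imwrite('pics/crop1.png',ims[0][...,::-1])
E
```

```text
top disc [243.25914634 205.30182927] 21 20 328 [460.3 353.5  15. ] 60.71935790833266
top disc [270.52121212 251.03636364] 14 15 165 [327.8 274.4  15. ] 39.672235459788986
top burner 315.4543571472168 162.73236465454102 13.56552791595459 [561.4 143.2  97. ]
top burner 372.47297286987305 156.68918895721436 10.608424186706543 [576.5 -14.   97. ]
knob [455.6 113.5 105. ]
knob [470.4   5.5 105. ]
corner [624.4 222.4  80. ]
corner [655.8 -88.5  80. ]
corner [ 445.8 -106.3   80. ]
corner [414.6 200.9  80. ]
side disc [233.7630854  223.60881543] 23 20 363 [461.6 356.2  15. ] 64.9621387888228
side disc [262.76131687 263.01646091] 18 17 243 [328.5 276.4  15. ] 48.078681484054485
side disc [296.66371681 305.61946903] 8 47 113 [198.4 192.7  15. ] 20.22396130970928
side burner 302.7653064727783 168.76530647277832 17.360267639160156 [578.4 152.9  97. ]
side burner 360.0965909957886 166.2386360168457 9.180633544921875 [575.4 -10.1  97. ]
```

View pics/crop1.png

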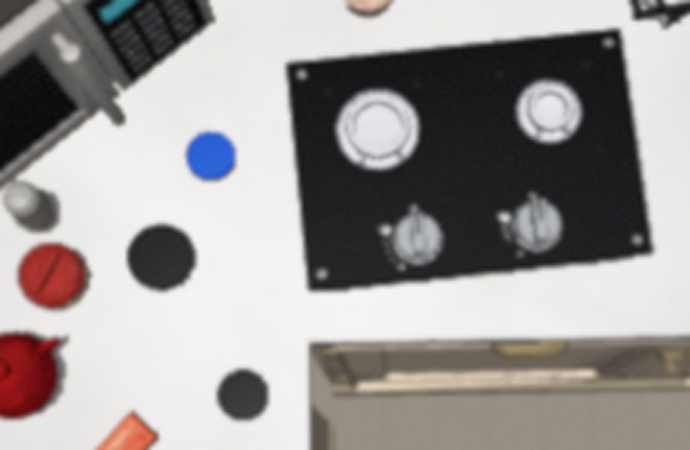

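The crop confirms two black discs among the coloured ones. The large cap is at about (460,354) and the small one at about (328,275). The hob is centred at about (535,57) with a yaw of 0.1. I'll go round the base toward the hob and look with the wrist camera on the way.

>>> {"method": "jog_arm", "body": {"series": [[1,0.8,0.1,0,0,0,0],[1,0.8,0.1,0,0,0,0],[1,0.8,0.1,0,0,0,0],[1,0.8,0.1,0,0,0,0],[1,0.8,0.1,0,0,0,0]]}}

```text
clock: 0.52
eef_pos: [314.3, -416.9, 225.8]
eef_rot: [3.141, -0.001, 0.359]
wrist_force: [0.7, 0.1, 0.0]
finger_gap: 93.6
finger_force: 0.0
```

>>> {"method": "jog_arm", "body": {"series": [[0.6,1,0.1,0,0,0,0],[0.6,1,0.1,0,0,0,0],[0.6,1,0.1,0,0,0,0],[0.6,1,0.1,0,0,0,0],[0.6,1,0.1,0,0,0,0]]}}

```text
clock: 0.93
eef_pos: [384.3, -297.6, 237.8]
eef_rot: [3.141, -0.0, 0.358]
wrist_force: [0.2, 0.0, 0.2]
finger_gap: 94.1
finger_force: 0.0
```

>>> {"method": "jog_arm", "body": {"series": [[0.3,1,0.2,0,0,-0.1,0],[0.3,1,0.2,0,0,-0.16,0],[0.3,1,0.2,0,0,-0.16,0],[0.3,1,0.2,0,0,-0.16,0],[0.3,1,0.2,0,0,-0.16,0]]}}

```text
clock: 1.35
eef_pos: [419.5, -178.8, 261.9]
eef_rot: [3.141, -0.001, 0.106]
wrist_force: [0.4, -0.8, 0.2]
finger_gap: 94.3
finger_force: 0.0
```

>>> {"method": "jog_arm", "body": {"series": [[0.2,1,0.2,0,0,0,0],[0.2,1,0.2,0,0,0,0],[0.2,1,0.2,0,0,0,0],[0.2,1,0.2,0,0,0,0],[0.2,1,0.2,0,0,0,0]]}}

```text
clock: 1.77
eef_pos: [443.3, -60.0, 285.2]
eef_rot: [3.141, 0.0, 0.106]
wrist_force: [-0.3, 0.0, 0.3]
finger_gap: 94.4
finger_force: 0.0
```

>>> {"method": "jog_arm", "body": {"series": [[0,1,0,0,0,0,0],[0,1,0,0,0,0,0],[0,1,0,0,0,0,0],[0,1,0,0,0,0,0],[0,1,0,0,0,0,0],[0,1,0,0,0,0,0]]}}

```text
clock: 2.27
eef_pos: [443.3, 58.3, 284.9]
eef_rot: [3.141, 0.001, 0.102]
wrist_force: [0.0, 0.5, 0.2]
finger_gap: 94.5
finger_force: 0.0
```

```bash
python3 - <<'E'
from h import *
c=cam('wrist'); save(c,'w1.png'); np.save('pics/w1.npy',c,allow_pickle=True)
s=manip.read_state(); print(s['clock'],s['eef_pos'],s['eef_rot'],np.array(c['hand_eye']).round(2),c['f'],c['k1'])
for n,X in dict(L=(561,140,100),S=(577,-17,100),kR=(469,0,115),kL=(458,109,115)).items(): print(n,proj(c,X))
E
```

```text
2.3167 [443.31682102  58.17278779 285.00558208] [3.14128099e+00 8.09566241e-04 1.01274604e-01] [[ 0.0000e+00 -9.7000e-01 -2.3000e-01  6.5280e+01]
 [ 1.0000e+00  0.0000e+00  0.0000e+00  2.0000e-02]
 [-0.0000e+00 -2.3000e-01  9.7000e-01 -1.7218e+02]
 [ 0.0000e+00  0.0000e+00  0.0000e+00  1.0000e+00]] 351.2082379601378 -0.0755098672426835
L [248.47710754  52.01044571]
S [411.58067439  52.53863724]
kR [381.90019106 162.73812133]
kL [270.16607604 162.47080691]
```

View pics/w1.png

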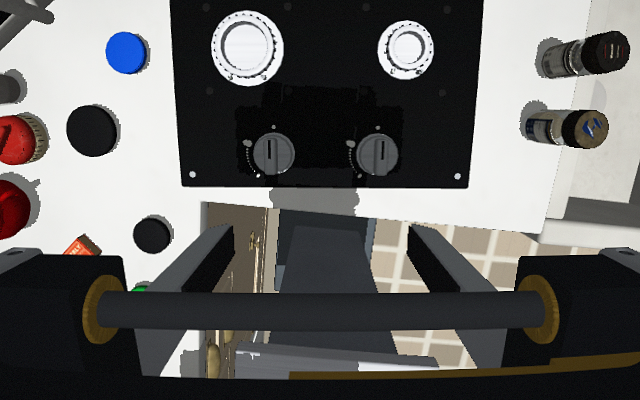

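Wrist view: large crown at (247,48), small crown at (406,47), knobs at (273,154) and (378,154), large cap at (92,130), small cap at (153,235). I'll measure these precisely now.

```bash
python3 - <<'E'
from h import *
c=np.load('pics/w1.npy',allow_pickle=True).item(); f=c['frame']; g=cv2.cvtColor(f,cv2.COLOR_RGB2GRAY)
def comp(m,p,s,z,n):
    x0,y0=max(p[0]-s,0),max(p[1]-s,0); sub=m[y0:p[1]+s,x0:p[0]+s].astype(np.uint8)
    k,l,st,ce=cv2.connectedComponentsWithStats(sub); i=1+np.argmax(st[1:,4])
    cn=max(cv2.findContours((l==i).astype(np.uint8),cv2.RETR_EXTERNAL,cv2.CHAIN_APPROX_NONE)[0],key=len)
    h=cv2.convexHull(cn)[:,0]+[x0,y0]
    P=np.array([onz(c,u,v,z)[:2] for u,v in cn[:,0]+[x0,y0]],np.float32)
    e=cv2.fitEllipse(P); print(n,np.round(e[0],1),np.round(e[1],1))
comp(g<60,(92,130),38,19,'largecap'); comp(g<60,(153,235),28,19,'smallcap')
comp(g>120,(247,48),46,97,'largeB'); comp(g>120,(406,47),38,97,'smallB')
comp((g>55),(273,155),26,95,'kL'); comp((g>55),(378,154),26,95,'kR')
for q in [(192,174),(458,176)]: print('screw',onz(c,*q,80).round(1))
cv2.imwrite('pics/w1c.png',cv2.resize(f[0:200,200:470],None,fx=2.9,fy=2.9,interpolation=cv2.INTER_CUBIC)[...,::-1])
E
```

```text
largecap [462.  353.3] [63.9 67.4]
smallcap [330.1 274.2] [47.6 51.2]
largeB [564.7 142.5] [69.9 70.3]
smallB [579.5 -11.2] [54.4 54.5]
kL [464.7 108.8] [41.8 42.8]
kR [474.8   2.7] [41.3 43.3]
screw [431.6 198.4  80. ]
screw [459.4 -92.7  80. ]
```

View pics/w1c.png

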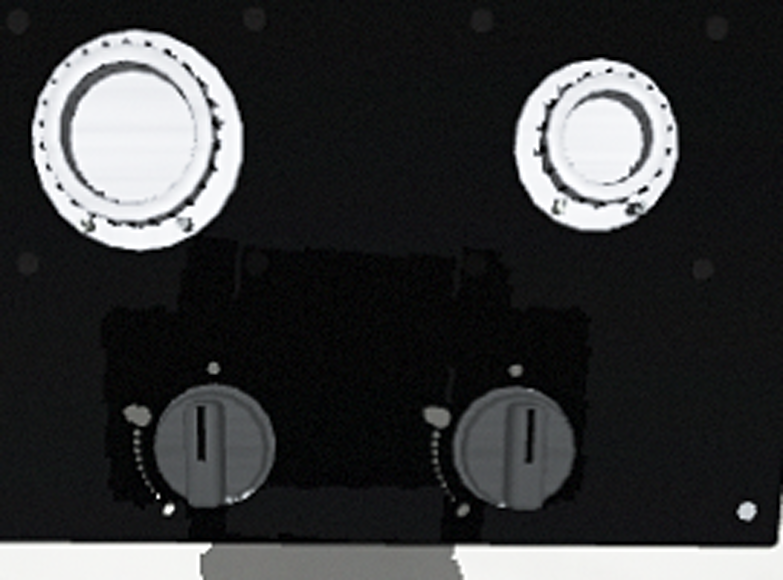

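>>> {"method": "jog_arm", "body": {"series": [[-0.44,0.9,-0.3,0,0,0,0],[-0.44,0.9,-0.3,0,0,0,0],[-0.44,0.9,-0.3,0,0,0,0],[-0.44,0.9,-0.3,0,0,0,0],[-0.44,0.9,-0.3,0,0,0,0]]}}

```text
clock: 2.73
eef_pos: [390.0, 168.0, 249.0]
eef_rot: [3.141, 0.001, 0.105]
wrist_force: [0.8, -0.4, 0.5]
finger_gap: 93.8
finger_force: 0.0
```

>>> {"method": "jog_arm", "body": {"series": [[-0.5,0.9,-0.9,0,0,0,0],[-0.5,0.9,-0.9,0,0,0,0],[-0.5,0.9,-0.9,0,0,0,0],[-0.5,0.9,-0.9,0,0,0,0],[-0.5,0.9,-0.9,0,0,0,0],[-0.5,0.9,-0.9,0,0,0,0],[-0.5,0.9,-0.9,0,0,0,0]]}}

```text
clock: 3.32
eef_pos: [331.9, 275.2, 142.3]
eef_rot: [-3.141, -0.001, 0.102]
wrist_force: [0.1, 0.1, 0.3]
finger_gap: 93.8
finger_force: 0.0
```

```bash
cat >> h.py <<'E'
def disc(c,X,r,z,thr=60):
    "fit disc of radius r whose top is at z, near X (its dark blob)"
    p=proj(c,[X[0],X[1],z]).astype(int); q=proj(c,[X[0]+r,X[1],z]); s=int(1.4*np.linalg.norm(q-p))
    g=cv2.cvtColor(c['frame'],cv2.COLOR_RGB2GRAY); x0,y0=max(p[0]-s,0),max(p[1]-s,0)
    k,l,st,ce=cv2.connectedComponentsWithStats((g[y0:p[1]+s,x0:p[0]+s]<thr).astype(np.uint8)); i=l[min(p[1]-y0,l.shape[0]-1),p[0]-x0]
    cn=max(cv2.findContours((l==i).astype(np.uint8),cv2.RETR_EXTERNAL,cv2.CHAIN_APPROX_NONE)[0],key=len)
    P=np.array([onz(c,u,v,z)[:2] for u,v in cn[:,0]+[x0,y0]],np.float32); e=cv2.fitEllipse(P)
    return p,np.round(e[0],1),np.round(e[1],1)
E
python3 - <<'E'
from h import *
s=manip.read_state(); c=cam('wrist'); save(c,'w2.png'); np.save('pics/w2.npy',c,allow_pickle=True)
print(s['clock'],s['eef_pos'],s['eef_rot'])
for t in(45,60,80): print(disc(c,(330,274),25,19,t))
E
```

```text
3.3167 [331.90403827 275.17204706 142.27914352] [-3.14132878e+00 -1.06351170e-03  1.01737408e-01]
(array([321, 195]), array([329.1, 274.6]), array([80.8, 82.8]))
(array([321, 195]), array([328.8, 276.6]), array([48.5, 49.2]))
(array([321, 195]), array([328.7, 276.6]), array([48.9, 50. ]))
```

View pics/w2.png

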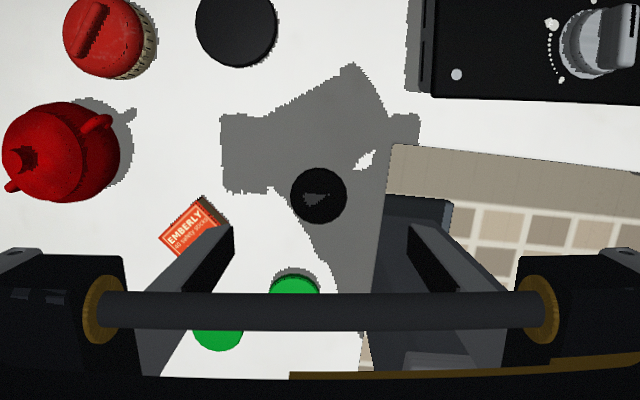

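Wrist view: the small cap is at (319,195), between the fingers. The matchbox corner near (230,240) is well clear. I'll descend and grip.

>>> {"method": "jog_arm", "body": {"series": [[-0.026,0.012,-0.5,0,0,0,0],[-0.026,0.012,-0.8,0,0,0,0],[-0.026,0.012,-1,0,0,0,0],[-0.026,0.012,-1,0,0,0,0],[-0.026,0.012,-1,0,0,0,0],[-0.026,0.012,-1,0,0,0,0]]}}

```text
clock: 3.87
eef_pos: [328.9, 278.0, 23.9]
eef_rot: [-3.14, -0.003, 0.102]
wrist_force: [0.2, -0.3, 0.5]
finger_gap: 94.1
finger_force: 0.0
```

>>> {"method": "jog_arm", "body": {"series": [[0,0,-0.09,0,0,0,0],[0,0,-0.09,0,0,0,0],[0,0,-0.09,0,0,0,0.3],[0,0,-0.09,0,0,0,0.6],[0,0,-0.09,0,0,0,0.6],[0,0,-0.09,0,0,0,0.6],[0,0,-0.09,0,0,0,0.6],[0,0,-0.09,0,0,0,0.6]], "grip_force": 15}}

```text
clock: 4.53
eef_pos: [327.2, 277.8, 10.8]
eef_rot: [-3.141, -0.0, 0.104]
wrist_force: [-1.0, 0.1, 0.1]
finger_gap: 57.7
finger_force: 0.0
```

>>> {"method": "jog_arm", "body": {"series": [[0,0,0,0,0,0,0.6],[0,0,0,0,0,0,0.6],[0,0,0,0,0,0,0.6],[0,0,0,0,0,0,0.6]]}}

```text
clock: 4.87
eef_pos: [327.1, 277.7, 10.7]
eef_rot: [3.142, 0.0, 0.104]
wrist_force: [-0.3, -0.5, 2.2]
finger_gap: 49.3
finger_force: 15.0
```

>>> {"method": "jog_arm", "body": {"series": [[0,0,0.3,0,0,0,0.6],[0,0,0.6,0,0,0,0.6],[0,0,1,0,0,0,0.6],[0,0,1,0,0,0,0.6],[0,0,1,0,0,0,0.6]]}}

```text
clock: 5.28
eef_pos: [328.1, 278.4, 132.8]
eef_rot: [-3.139, -0.004, 0.103]
wrist_force: [-0.0, 0.0, -1.0]
finger_gap: 49.2
finger_force: 15.0
```

>>> {"method": "jog_arm", "body": {"series": [[0.2,-0.25,0.3,0,0,0,0.6],[0.4,-0.5,0.5,0,0,0,0.6],[0.71,-0.81,0.7,0,0,0,0.6],[0.71,-0.81,0.7,0,0,0,0.6],[0.71,-0.81,0.7,0,0,0,0.6]]}}

```text
clock: 5.7
eef_pos: [415.2, 177.9, 215.3]
eef_rot: [3.141, -0.002, 0.1]
wrist_force: [0.8, 1.2, -0.6]
finger_gap: 49.5
finger_force: 15.0
```

>>> {"method": "jog_arm", "body": {"series": [[0.25,-0.25,0,0,0,0,0.6],[0.5,-0.5,0,0,0,0,0.6],[0.71,-0.81,0,0,0,0,0.6],[0.71,-0.81,0,0,0,0,0.6],[0.71,-0.81,0,0,0,0,0.6]]}}

```text
clock: 6.12
eef_pos: [497.6, 82.0, 212.0]
eef_rot: [-3.142, 0.004, 0.101]
wrist_force: [0.9, -0.0, -1.4]
finger_gap: 49.3
finger_force: 15.0
```

>>> {"method": "jog_arm", "body": {"series": [[0.25,-0.25,0,0,0,0,0.6],[0.5,-0.5,0,0,0,0,0.6],[0.71,-0.81,0,0,0,0,0.6],[0.71,-0.81,0,0,0,0,0.6],[0.71,-0.81,0,0,0,0,0.6],[0.71,-0.81,0,0,0,0,0.6]]}}

```text
clock: 6.62
eef_pos: [581.9, -12.4, 213.4]
eef_rot: [-3.141, 0.002, 0.104]
wrist_force: [-0.1, 0.5, -0.7]
finger_gap: 49.4
finger_force: 15.0
```

```bash
python3 - <<'E'
from h import *
s=manip.read_state(); c=cam('wrist'); save(c,'w3.png'); np.save('pics/w3.npy',c,allow_pickle=True)
p=s['eef_pos']; print(s['clock'],p,s['eef_rot'],s['finger_gap'])
for t in(45,60,80): print(disc(c,p+[2,0,0],25,p[2]+8.3,t))
E
```

```text
6.6167 [581.91389129 -12.40287568 213.41911648] [-3.14085794e+00  1.96870334e-03  1.04118629e-01] 49.395207495083916
(array([320, 245]), array([580.2, -12.3]), array([76.5, 81.7]))
(array([320, 245]), array([580.2, -12.3]), array([76.5, 81.7]))
(array([320, 245]), array([580. , -12.2]), array([76.3, 81.4]))
```

View pics/w3.png

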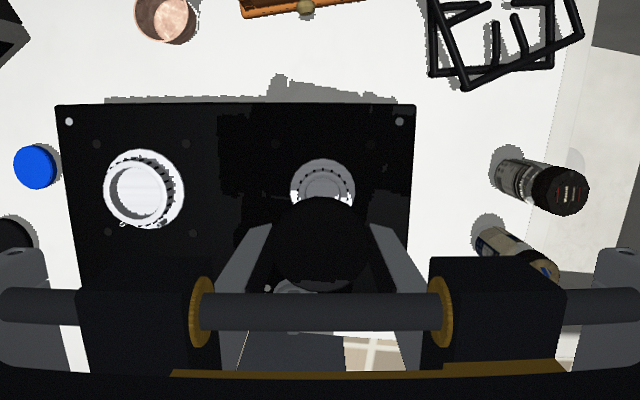

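The cap hangs level in the fingers at about (321,245), with the small crown at (322,187) and the large one at (143,189). I'll refine the crown positions from this view.

```bash
python3 - <<'E'
from h import *
c=np.load('pics/w3.npy',allow_pickle=True).item(); g=cv2.cvtColor(c['frame'],cv2.COLOR_RGB2GRAY)
from scipy.optimize import least_squares
def ring(box,z,name,vmax,thr):
    x0,y0,x1,y1=box; k,l,st,ce=cv2.connectedComponentsWithStats((g[y0:y1,x0:x1]>thr).astype(np.uint8)); i=1+np.argmax(st[1:,4])
    cn=max(cv2.findContours((l==i).astype(np.uint8),cv2.RETR_EXTERNAL,cv2.CHAIN_APPROX_NONE)[0],key=len)[:,0]+[x0,y0]
    cn=cn[cn[:,1]<vmax]
    P=np.array([onz(c,u,v,z)[:2] for u,v in cn])
    r=least_squares(lambda q:np.hypot(P[:,0]-q[0],P[:,1]-q[1])-q[2],[*P.mean(0),30],loss='soft_l1')
    print(name,z,r.x.round(1),np.abs(r.fun).mean().round(2),len(P))
for z in(80,82,84):
    ring((95,140,192,238),z,'L',400,110); ring((280,150,365,215),z,'S',192,70)
print(c['cx'],c['cy'])
E
```

```text
L 80 [565.3 148.   37.2] 0.93 247
S 80 [581.3 -14.1  28.5] 0.23 94
L 82 [565.9 147.   36.9] 0.92 247
S 82 [581.7 -14.1  28.3] 0.22 94
L 84 [566.4 146.   36.7] 0.91 247
S 84 [582.1 -14.   28.1] 0.22 94
320.32234277595387 197.16295089335648
```

>>> {"method": "jog_arm", "body": {"series": [[-0.012,-0.013,-0.3,0,0,0,0.6],[-0.012,-0.013,-0.6,0,0,0,0.6],[-0.012,-0.013,-0.78,0,0,0,0.6],[-0.012,-0.013,-0.78,0,0,0,0.6],[-0.012,-0.013,-0.82,0,0,0,0.6],[-0.012,-0.013,-0.86,0,0,0,0.6],[-0.012,-0.013,-0.86,0,0,0,0.6]]}}

```text
clock: 7.25
eef_pos: [581.6, -15.0, 112.3]
eef_rot: [3.141, -0.001, 0.104]
wrist_force: [-0.5, 0.7, -1.8]
finger_gap: 49.3
finger_force: 15.0
```

>>> {"method": "jog_arm", "body": {"series": [[0,0,-0.02,0,0,0,0.6],[0,0,-0.04,0,0,0,0.6],[0,0,-0.06,0,0,0,0.6],[0,0,-0.065,0,0,0,0.6],[0,0,-0.065,0,0,0,0.6]]}}

```text
clock: 7.67
eef_pos: [581.3, -15.5, 103.5]
eef_rot: [-3.142, 0.0, 0.103]
wrist_force: [-0.2, 0.2, -0.5]
finger_gap: 49.2
finger_force: 15.0
```

>>> {"method": "jog_arm", "body": {"series": [[0,0,-0.006,0,0,0,0.6],[0,0,-0.013,0,0,0,0.6],[0,0,-0.013,0,0,0,0.6],[0,0,-0.013,0,0,0,0.4],[0,0,-0.013,0,0,0,0.2],[0,0,-0.013,0,0,0,0],[0,0,-0.013,0,0,0,0],[0,0,-0.013,0,0,0,0]]}}

```text
clock: 8.33
eef_pos: [581.4, -15.5, 102.2]
eef_rot: [3.142, -0.0, 0.103]
wrist_force: [-0.5, -0.5, -0.1]
finger_gap: 79.0
finger_force: 0.0
```

>>> {"method": "jog_arm", "body": {"series": [[0,0,0,0,0,0,0],[0,0,0,0,0,0,0],[0,0,0.3,0,0,0,0],[0,0,0.6,0,0,0,0],[0,0,1,0,0,0,0],[0,0,1,0,0,0,0],[0,0,1,0,0,0,0]]}}

```text
clock: 8.92
eef_pos: [582.3, -15.5, 225.1]
eef_rot: [3.141, -0.005, 0.104]
wrist_force: [-0.1, 0.7, -1.8]
finger_gap: 93.8
finger_force: 0.0
```

```bash
python3 - <<'E'
from h import *
s=manip.read_state(); c=cam('wrist'); save(c,'w4.png'); np.save('pics/w4.npy',c,allow_pickle=True)
p=s['eef_pos']; print(s['clock'],p,s['eef_rot'],s['finger_gap'])
q=proj(c,[582,-14,110]).astype(int);print(q)
cv2.imwrite('pics/w4c.png',cv2.resize(c['frame'][100:320,200:450],None,fx=2.6,fy=2.6)[...,::-1])
E
```

```text
8.9167 [582.29075105 -15.53618263 225.14029723] [ 3.14052974 -0.00540677  0.10351932] 93.78515642703778
[318 195]
```

View pics/w4c.png

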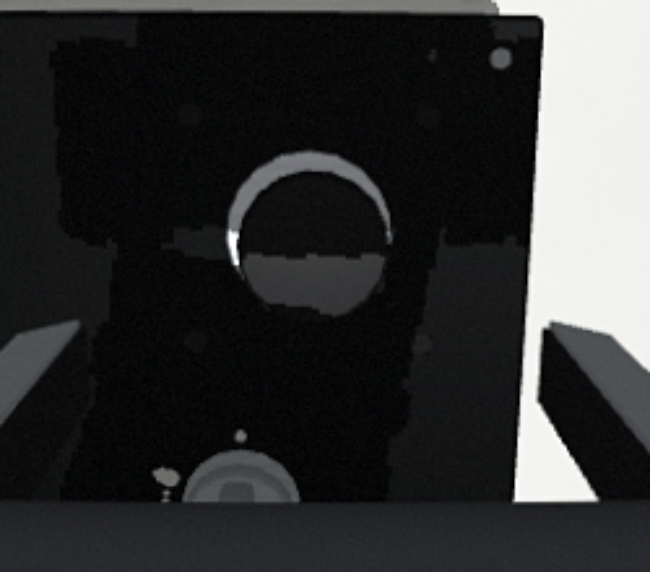

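The small cap sits concentric on its crown at about (313,243) in the crop. Next is the large cap.

>>> {"method": "jog_arm", "body": {"series": [[-0.25,0.77,0,0,0,0,0],[-0.25,0.77,0,0,0,0,0],[-0.25,0.77,0,0,0,0,0],[-0.25,0.77,0,0,0,0,0]]}}

```text
clock: 9.3
eef_pos: [550.0, 79.5, 220.4]
eef_rot: [-3.141, 0.003, 0.107]
wrist_force: [0.5, 1.0, -0.6]
finger_gap: 94.2
finger_force: 0.0
```

>>> {"method": "jog_arm", "body": {"series": [[-0.25,0.77,0,0,0,0,0],[-0.25,0.77,0,0,0,0,0],[-0.25,0.77,0,0,0,0,0],[-0.25,0.77,0,0,0,0,0]]}}

```text
clock: 9.63
eef_pos: [520.5, 171.0, 220.8]
eef_rot: [3.141, 0.002, 0.106]
wrist_force: [0.5, -0.7, 0.5]
finger_gap: 94.0
finger_force: 0.0
```

>>> {"method": "jog_arm", "body": {"series": [[-0.25,0.77,0,0,0,0,0],[-0.25,0.77,0,0,0,0,0],[-0.25,0.77,0,0,0,0,0],[-0.25,0.77,0,0,0,0,0]]}}

```text
clock: 9.97
eef_pos: [491.0, 262.8, 221.0]
eef_rot: [3.141, 0.001, 0.106]
wrist_force: [0.2, 0.2, -0.1]
finger_gap: 94.4
finger_force: 0.0
```

>>> {"method": "jog_arm", "body": {"series": [[-0.25,0.77,-0.3,0,0,0,0],[-0.25,0.77,-0.5,0,0,0,0],[-0.25,0.77,-0.7,0,0,0,0],[-0.25,0.77,-0.7,0,0,0,0],[-0.25,0.77,-0.7,0,0,0,0],[-0.25,0.77,-0.7,0,0,0,0],[-0.25,0.77,-0.7,0,0,0,0]]}}

```text
clock: 10.55
eef_pos: [462.9, 352.9, 139.8]
eef_rot: [-3.141, -0.002, 0.102]
wrist_force: [0.1, -0.1, 0.2]
finger_gap: 94.0
finger_force: 0.0
```

```bash
python3 - <<'E'
from h import *
s=manip.read_state(); c=cam('wrist'); save(c,'w5.png'); np.save('pics/w5.npy',c,allow_pickle=True)
print(s['clock'],s['eef_pos'],s['eef_rot'])
for t in(45,60,80): print(disc(c,(462,353),33,19,t))
E
```

```text
10.55 [462.94870596 352.87464167 139.79180805] [-3.14076975e+00 -2.09451592e-03  1.01774025e-01]
(array([320, 194]), array([462.4, 356.5]), array([63.7, 64.5]))
(array([320, 194]), array([462.4, 356.4]), array([63.9, 64.9]))
(array([320, 194]), array([462.3, 356.3]), array([64.5, 65.2]))
```

View pics/w5.png

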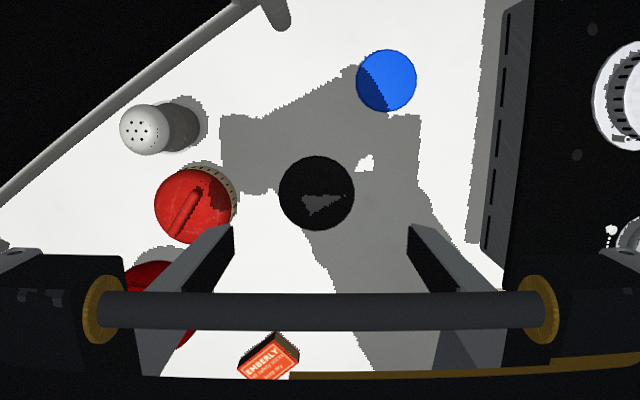

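Wrist view: the large cap is at (317,193) and the timer's edge at about (232,205) is close to where the left finger would go. I'll narrow the fingers to about 75 mm before descending.

>>> {"method": "jog_arm", "body": {"series": [[0,0.03,0,0,0,0,0.2],[0,0.03,-0.2,0,0,0,0.2],[0,0.03,-0.4,0,0,0,0.2],[0,0.03,-0.4,0,0,0,0.2],[0,0.03,-0.4,0,0,0,0.2],[0,0.03,-0.4,0,0,0,0.2]]}}

```text
clock: 11.1
eef_pos: [462.1, 358.0, 91.9]
eef_rot: [-3.141, -0.002, 0.103]
wrist_force: [-0.5, -0.9, 0.2]
finger_gap: 75.2
finger_force: 0.0
```

```bash
python3 - <<'E'
from h import *
s=manip.read_state(); c=cam('wrist'); save(c,'w6.png')
print(s['clock'],s['eef_pos'],s['finger_gap'])
for t in(60,80): print(disc(c,(462,356),33,19,t))
hsv=cv2.cvtColor(c['frame'],cv2.COLOR_RGB2HSV); m=((hsv[...,1]>150)&((hsv[...,0]<8)|(hsv[...,0]>172))&(hsv[...,2]>90)).astype(np.uint8)
k,l,st,ce=cv2.connectedComponentsWithStats(m)
for i in range(1,k):
  if st[i,4]>800: x,y,w,h,a=st[i]; print(st[i],onz(c,x+w,y+h/2,54).round(1),onz(c,x,y+h/2,54).round(1))
E
```

```text
11.1 [462.0704477  358.0074053   91.87516278] 75.16440228502903
(array([323, 208]), array([462.4, 356.5]), array([64.2, 65.1]))
(array([323, 208]), array([462.4, 356.5]), array([64.6, 65.3]))
[ 130  180   90   87 4332] [454.6 420.7  54. ] [448.1 479.2  54. ]
```

>>> {"method": "jog_arm", "body": {"series": [[0,-0.012,-0.2,0,0,0,0.2],[0,-0.012,-0.4,0,0,0,0.2],[0,-0.012,-0.6,0,0,0,0.2],[0,-0.012,-0.675,0,0,0,0.2],[0,-0.012,-0.675,0,0,0,0.2],[0,-0.012,-0.675,0,0,0,0.4],[0,-0.012,-0.675,0,0,0,0.4],[0,-0.012,-0.675,0,0,0,0.4]]}}

```text
clock: 11.82
eef_pos: [462.0, 356.7, 10.4]
eef_rot: [-3.141, -0.002, 0.103]
wrist_force: [-0.8, -0.0, 5.1]
finger_gap: 65.4
finger_force: 15.0
```

>>> {"method": "jog_arm", "body": {"series": [[0,0,0,0,0,0,0.4],[0,0,0,0,0,0,0.4],[0,0,0,0,0,0,0.4],[0,0,0,0,0,0,0.4]]}}

```text
clock: 12.15
eef_pos: [462.0, 356.7, 10.4]
eef_rot: [-3.141, -0.002, 0.104]
wrist_force: [-0.9, -0.0, 7.3]
finger_gap: 65.2
finger_force: 15.0
```

>>> {"method": "jog_arm", "body": {"series": [[0,0,0.3,0,0,0,0.4],[0,0,0.6,0,0,0,0.4],[0,0,1,0,0,0,0.4],[0,0,1,0,0,0,0.4],[0,0,1,0,0,0,0.4]]}}

```text
clock: 12.57
eef_pos: [462.3, 357.1, 132.3]
eef_rot: [-3.139, -0.005, 0.104]
wrist_force: [-0.3, 0.6, -1.2]
finger_gap: 65.3
finger_force: 15.0
```

>>> {"method": "jog_arm", "body": {"series": [[0.1,-0.2,0.3,0,0,0,0.4],[0.2,-0.5,0.5,0,0,0,0.4],[0.434,-0.88,0.6,0,0,0,0.4],[0.434,-0.88,0.6,0,0,0,0.4],[0.434,-0.88,0.6,0,0,0,0.4]]}}

```text
clock: 12.98
eef_pos: [514.9, 247.7, 200.6]
eef_rot: [3.141, 0.0, 0.1]
wrist_force: [-1.1, -0.0, -1.4]
finger_gap: 65.4
finger_force: 15.0
```

>>> {"method": "jog_arm", "body": {"series": [[0.1,-0.2,0,0,0,0,0.4],[0.2,-0.5,0,0,0,0,0.4],[0.434,-0.88,0,0,0,0,0.4],[0.434,-0.88,0,0,0,0,0.4],[0.434,-0.88,0,0,0,0,0.4],[0.434,-0.88,0,0,0,0,0.4],[0.434,-0.88,0,0,0,0,0.4]]}}

```text
clock: 13.57
eef_pos: [564.7, 146.4, 200.1]
eef_rot: [-3.141, 0.002, 0.104]
wrist_force: [0.2, 0.9, -0.8]
finger_gap: 65.0
finger_force: 15.0
```

```bash
python3 - <<'E'
from h import *
s=manip.read_state(); c=cam('wrist'); save(c,'w7.png')
print(s['clock'],s['eef_pos'],s['eef_rot'],s['finger_gap'])
g=cv2.cvtColor(c['frame'],cv2.COLOR_RGB2GRAY)
from scipy.optimize import least_squares
p=proj(c,[566,146,82]);print(p)
q=proj(c,[566+36,146,82]); x0,x1=int(p[0]-50),int(p[0]+50);y0=int(q[1]-14);y1=int(q[1]+22)
k,l,st,ce=cv2.connectedComponentsWithStats((g[y0:y1,x0:x1]>70).astype(np.uint8)); print(st[1:][:5])
i=1+np.argmax(st[1:,4]); cn=[]
for x in range(x1-x0):
    ys=np.nonzero(l[:,x]==i)[0]
    if len(ys) and ys[0]>0: cn.append((x+x0,ys[0]+y0))
P=np.array([onz(c,u,v,82)[:2] for u,v in cn])
r=least_squares(lambda q:np.hypot(P[:,0]-q[0],P[:,1]-q[1])-36.5,[566,146],loss='soft_l1'); print(r.x,np.abs(r.fun).mean(),len(P))
E
```

```text
13.5667 [564.6913043  146.42567779 200.13571963] [-3.14143492e+00  1.53820368e-03  1.04486172e-01] 65.02456235106584
[320.8627421  192.27087119]
[[  14   13   76   23 1165]]
[566.37916958 145.25934316] 0.2136707262916826 76
```

View pics/w7.png

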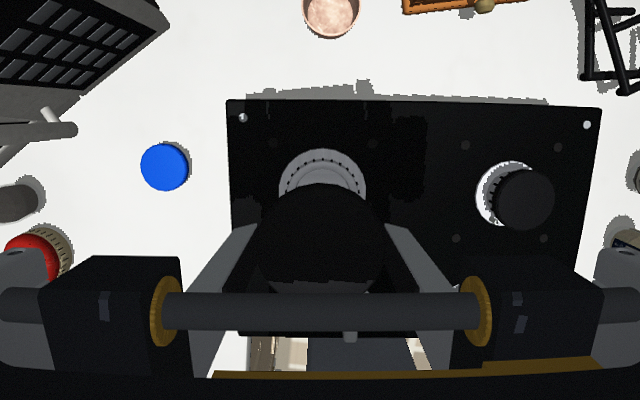

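Wrist view: the held cap is at about (322,240) over the large crown, and the small cap is seated at (525,197). The large seat is at (566.5,145.3).

>>> {"method": "jog_arm", "body": {"series": [[0.012,-0.008,-0.3,0,0,0,0.4],[0.012,-0.008,-0.5,0,0,0,0.4],[0.012,-0.008,-0.65,0,0,0,0.4],[0.012,-0.008,-0.7,0,0,0,0.4],[0.012,-0.008,-0.735,0,0,0,0.4],[0.012,-0.008,-0.735,0,0,0,0.4],[0.012,-0.008,-0.735,0,0,0,0.4]]}}

```text
clock: 14.2
eef_pos: [567.3, 144.6, 114.0]
eef_rot: [-3.141, -0.002, 0.104]
wrist_force: [0.7, -0.9, 0.0]
finger_gap: 65.1
finger_force: 15.0
```

>>> {"method": "jog_arm", "body": {"series": [[0,0,-0.02,0,0,0,0.4],[0,0,-0.04,0,0,0,0.4],[0,0,-0.06,0,0,0,0.4],[0,0,-0.075,0,0,0,0.4],[0,0,-0.075,0,0,0,0.4]]}}

```text
clock: 14.62
eef_pos: [566.7, 144.1, 103.5]
eef_rot: [3.142, 0.001, 0.103]
wrist_force: [-0.5, -0.4, -1.7]
finger_gap: 65.2
finger_force: 15.0
```

>>> {"method": "jog_arm", "body": {"series": [[0,0,-0.006,0,0,0,0.4],[0,0,-0.013,0,0,0,0.4],[0,0,-0.013,0,0,0,0.4],[0,0,-0.013,0,0,0,0.3],[0,0,-0.013,0,0,0,0.2],[0,0,-0.013,0,0,0,0.05],[0,0,-0.013,0,0,0,0],[0,0,-0.013,0,0,0,0]]}}

```text
clock: 15.28
eef_pos: [567.0, 144.2, 102.5]
eef_rot: [-3.142, -0.0, 0.103]
wrist_force: [0.4, -0.3, -0.0]
finger_gap: 89.2
finger_force: 0.0
```

>>> {"method": "jog_arm", "body": {"series": [[0,0,0,0,0,0,0],[0,0,0,0,0,0,0],[0,0,0.3,0,0,0,0],[0,0,0.6,0,0,0,0],[0,0,0.9,0,0,0,0],[0,0,0.9,0,0,0,0],[0,0,0.9,0,0,0,0]]}}

```text
clock: 15.87
eef_pos: [567.5, 144.3, 212.2]
eef_rot: [-3.141, -0.004, 0.104]
wrist_force: [-0.1, -0.3, -0.9]
finger_gap: 93.8
finger_force: 0.0
```

>>> {"method": "jog_arm", "body": {"series": [[-0.4,-0.6,0.2,0,0,0,0],[-0.4,-0.6,0.2,0,0,0,0],[-0.4,-0.6,0.2,0,0,0,0],[-0.4,-0.6,0.2,0,0,0,0]]}}

```text
clock: 16.2
eef_pos: [518.2, 70.8, 234.2]
eef_rot: [3.142, 0.0, 0.101]
wrist_force: [0.6, 0.6, 0.8]
finger_gap: 94.0
finger_force: 0.0
```

>>> {"method": "jog_arm", "body": {"series": [[-0.37,-0.6,0,0,0,0,0.3],[-0.37,-0.6,0,0,0,0,0.6],[-0.37,-0.6,0,0,0,0,0.6],[-0.37,-0.6,0,0,0,0,0.6],[-0.37,-0.6,0,0,0,0,0.6],[-0.37,-0.6,0,0,0,0,0.6],[-0.37,-0.6,0,0,0,0,0.6]]}}

```text
clock: 16.78
eef_pos: [475.0, 1.2, 233.8]
eef_rot: [-3.141, 0.001, 0.105]
wrist_force: [0.5, -0.1, 1.0]
finger_gap: 50.6
finger_force: 0.0
```

```bash
python3 - <<'E'
from h import *
s=manip.read_state(); c=cam('wrist'); save(c,'w8.png'); np.save('pics/w8.npy',c,allow_pickle=True)
print(s['clock'],s['eef_pos'],s['eef_rot'],s['finger_gap'])
print(proj(c,[474.3,0.8,95]),proj(c,[474.3,0.8,115]))
E
```

```text
16.7833 [474.96437199   1.15367203 233.80162948] [-3.14130629e+00  7.71804336e-04  1.04899609e-01] 50.626294662961186
[320.53847248 189.55616081] [320.55062948 194.4536859 ]
```

View pics/w8.png

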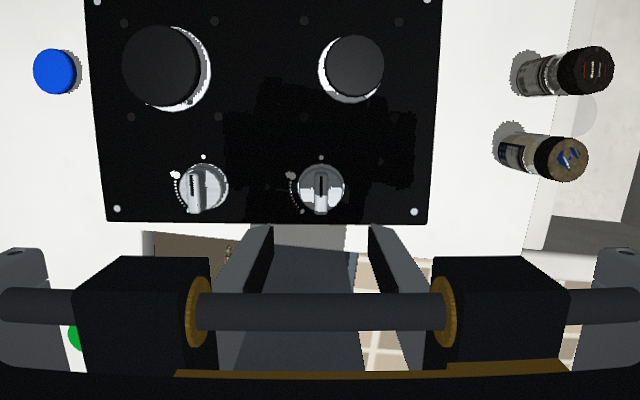

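Wrist view: both caps sit on their crowns at (163,65) and (354,67). The right knob is at (320,187) and its bar is in line with the tool. I'll check the fits numerically.

```bash
python3 - <<'E'
from h import *
c=np.load('pics/w8.npy',allow_pickle=True).item(); g=cv2.cvtColor(c['frame'],cv2.COLOR_RGB2GRAY)
k,l,st,ce=cv2.connectedComponentsWithStats((g[160:216,294:348]>75).astype(np.uint8)); i=1+np.argmax(st[1:,4])
cn=max(cv2.findContours((l==i).astype(np.uint8),cv2.RETR_EXTERNAL,cv2.CHAIN_APPROX_NONE)[0],key=len)[:,0]+[294,160]
for z in(88,95):
  e=cv2.fitEllipse(np.array([onz(c,u,v,z)[:2] for u,v in cn],np.float32)); print('kR',z,np.round(e[0],1),np.round(e[1],1))
for n,X,r in(('L',(566.8,144.5),33),('S',(581.8,-15),25)):
  p=proj(c,[*X,110]); q=[proj(c,[X[0]+r*np.cos(a),X[1]+r*np.sin(a),110]) for a in np.linspace(0,6.28,80)]
  cv2.polylines(c['frame'],[np.round(np.array(q)).astype(np.int32)],True,(255,0,0) ,1); print(n,p)
cv2.imwrite('pics/w8c.png',cv2.resize(c['frame'][10:220,90:400],None,fx=2.5,fy=2.5,interpolation=cv2.INTER_CUBIC)[...,::-1])
E
```

```text
kR 88 [474.4   0.8] [42.1 44.6]
kR 95 [475.8   0.9] [41.2 43.6]
L [157.5281382   65.25672787]
S [354.19914509  65.46310076]
```

View pics/w8c.png

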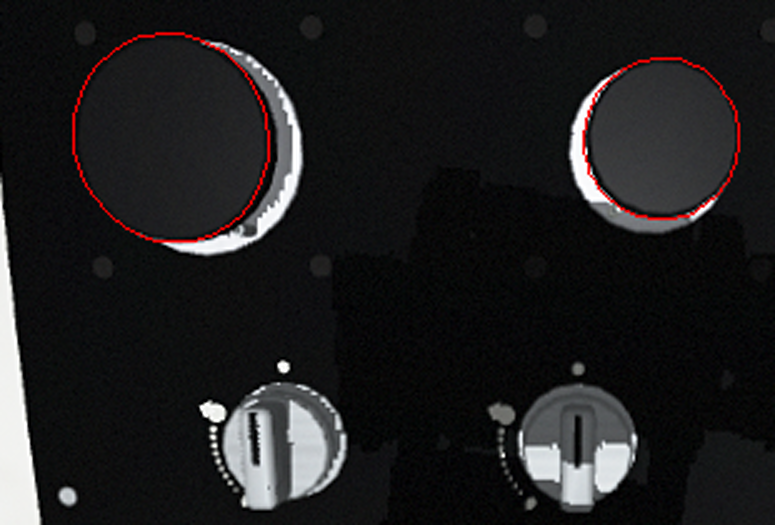

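The caps match flat discs at z=110. Now the knob.

>>> {"method": "jog_arm", "body": {"series": [[-0.005,-0.003,-0.3,0,0,0,0.5],[-0.005,-0.003,-0.6,0,0,0,0.5],[-0.005,-0.003,-0.9,0,0,0,0.5],[-0.005,-0.003,-0.95,0,0,0,0.5],[-0.005,-0.003,-0.95,0,0,0,0.5],[-0.005,-0.003,-0.95,0,0,0,0.5]]}}

```text
clock: 17.33
eef_pos: [474.8, 0.0, 121.8]
eef_rot: [3.141, -0.001, 0.104]
wrist_force: [0.1, -0.1, 1.1]
finger_gap: 47.0
finger_force: 0.0
```

>>> {"method": "jog_arm", "body": {"series": [[0,0,-0.05,0,0,0,0.5],[0,0,-0.1,0,0,0,0.5],[0,0,-0.11,0,0,0,0.5],[0,0,-0.11,0,0,0,0.5],[0,0,-0.11,0,0,0,0.5],[0,0,-0.11,0,0,0,0.5]]}}

```text
clock: 17.83
eef_pos: [474.1, -0.2, 107.5]
eef_rot: [3.141, -0.001, 0.103]
wrist_force: [0.3, -0.2, -0.4]
finger_gap: 46.9
finger_force: 0.0
```

>>> {"method": "jog_arm", "body": {"series": [[0,0.008,-0.02,0,0,0,0.5],[0,0.008,-0.02,0,0,0,0.6],[0,0.008,-0.02,0,0,0,0.8],[0,0.008,-0.02,0,0,0,0.9],[0,0.008,-0.02,0,0,0,1],[0,0.008,-0.02,0,0,0,1],[0,0.008,-0.02,0,0,0,1],[0,0.008,-0.02,0,0,0,1]], "grip_force": 30}}

```text
clock: 18.5
eef_pos: [473.9, 0.9, 104.8]
eef_rot: [-3.141, -0.0, 0.103]
wrist_force: [0.2, 2.3, -0.2]
finger_gap: 12.1
finger_force: 30.0
```

>>> {"method": "jog_arm", "body": {"series": [[0,0,0,0,0,0,1],[0,0,0,0,0,0,1],[0,0,0,0,0,0,1],[0,0,0,0,0,0,1]]}}

```text
clock: 18.83
eef_pos: [473.9, 0.8, 104.7]
eef_rot: [-3.141, -0.0, 0.103]
wrist_force: [-0.5, 2.3, 1.0]
finger_gap: 11.6
finger_force: 30.0
```

Gripped on the 12 mm bar. Push in.

>>> {"method": "jog_arm", "body": {"series": [[0,0,-0.015,0,0,0,1],[0,0,-0.03,0,0,0,1],[0,0,-0.045,0,0,0,1],[0,0,-0.05,0,0,0,1],[0,0,-0.05,0,0,0,1],[0,0,-0.05,0,0,0,1]]}}

```text
clock: 19.33
eef_pos: [474.0, 0.8, 99.0]
eef_rot: [-3.142, -0.0, 0.103]
wrist_force: [-2.8, 1.9, 8.7]
finger_gap: 12.0
finger_force: 30.0
```

>>> {"method": "jog_arm", "body": {"series": [[0,0,-0.01,0,0,0,1],[0,0,-0.01,0,0,0,1],[0,0,-0.01,0,0,0,1],[0,0,-0.01,0,0,0,1]]}}

```text
clock: 19.67
eef_pos: [474.1, 0.8, 98.6]
eef_rot: [3.142, -0.001, 0.104]
wrist_force: [-7.2, 3.1, 18.1]
finger_gap: 11.3
finger_force: 30.0
```

>>> {"method": "jog_arm", "body": {"series": [[0,0,0,0,0,0.04,1],[0,0,0,0,0,0.08,1],[0,0,0,0,0,0.13,1],[0,0,0,0,0,0.18,1],[0,0,0,0,0,0.23,1],[0,0,0,0,0,0.28,1],[0,0,0,0,0,0.3,1],[0,0,0,0,0,0.3,1]]}}

```text
clock: 20.33
eef_pos: [474.2, 0.6, 98.6]
eef_rot: [3.141, -0.001, 0.577]
wrist_force: [-7.3, 0.7, 17.2]
finger_gap: 11.8
finger_force: 30.0
```

>>> {"method": "jog_arm", "body": {"series": [[0,0,0,0,0,0.05,1],[0,0,0,0,0,0.11,1],[0,0,0,0,0,0.17,1],[0,0,0,0,0,0.23,1],[0,0,0,0,0,0.29,1],[0,0,0,0,0,0.35,1],[0,0,0,0,0,0.4,1],[0,0,0,0,0,0.43,1]]}}

```text
clock: 21.0
eef_pos: [474.5, 0.4, 98.6]
eef_rot: [3.14, 0.0, 1.255]
wrist_force: [-4.0, -0.5, 16.3]
finger_gap: 12.0
finger_force: 30.0
```

>>> {"method": "jog_arm", "body": {"series": [[0,0,0,0,0,0.034,1],[0,0,0,0,0,0.034,1],[0,0,0,0,0,0.034,1],[0,0,0,0,0,0.034,1]]}}

```text
clock: 21.33
eef_pos: [474.5, 0.4, 98.6]
eef_rot: [3.14, 0.0, 1.304]
wrist_force: [-4.2, 0.1, 15.5]
finger_gap: 11.8
finger_force: 30.0
```

```bash
python3 - <<'E'
from h import *
c=cam('wrist'); s=manip.read_state(); print(s['clock'],s['eef_pos'],s['eef_rot'],s['wrist_force'],s['moment'],s['finger_gap'],s['finger_force'])
t=cam('top')
cv2.imwrite('pics/e.png',np.hstack([c['frame'][:,100:500],cv2.resize(t['frame'][110:240,270:430],(400,400))])[...,::-1])
E
```

```text
21.3833 [4.74482781e+02 3.94228871e-01 9.85933729e+01] [3.13969224e+00 2.34676558e-04 1.30369335e+00] [-4.96236276 -0.63375419 15.91350806] [-0.15100314  0.81105665  0.04434073] 12.020121616779798 30.014408826828003
```

View pics/e.png

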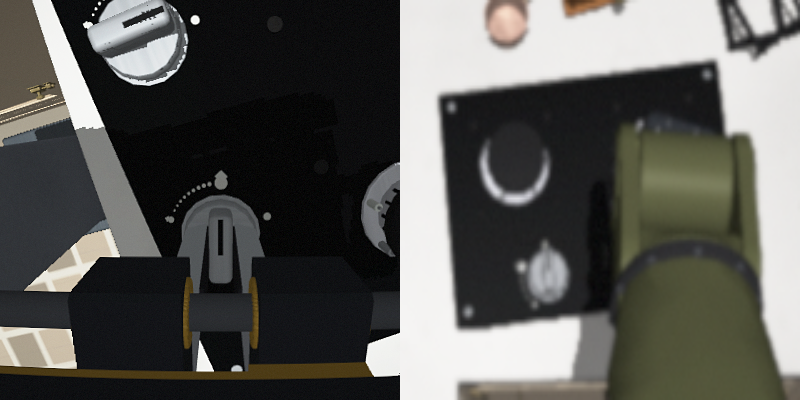

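The pointer at (220,240) points at the large-flame mark (220,181). The tool has turned 1.2 rad, and the push is 16 N against the 9 N spring, so the knob is on its stop. The other knob is still at off. Handing in.

```bash
python3 -c "
from cell import manip
print(manip.sign_off())"
```

```text
the job is handed in; nothing more can be done
None
```

Both caps are seated flat on their burners, and the right knob, which feeds the small burner, is held fully in at the large-flame mark; I handed the job in at about 21.4 s.

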